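# Unstack the empty tube racks into their trays

## Robot

A 7-joint arm with a two-finger parallel gripper is mounted at the origin on the work surface. World frame = base frame: x ahead of the robot, y to its left, z up, the work surface at z = 0. Lengths are in m, angles in rad, forces in N, time in s.
With the tool pointing down it reaches from about 0.4 to 0.875 m from the base axis. Payload 6.5 kg.
Tool frame: the origin (TCP) lies on the centre line of the jaws, within the pads' length; the fingertips stand ahead of it and the grasp point (between the pads) lies 2 mm behind it (robot.tip_extent is the z of the fingertips in the tool frame, in m); z points along the fingers, y is the line along which they close (so a half turn about z gives the same grasp; the last joint's range is limited). The gripper opens to 85 mm and grips with 20 to 120 N. Pads are 22 mm wide; open, the fingers measure 114 mm over their backs; the gripper's body (76 mm by 85 mm) begins 54 mm behind the grasp point. The pads swing forward as they close: fully open they stand 13 mm farther back than shut.
Start: joints at [-1.394, 0.536, -0.004, 1.538, 0.003, 1.067, -0.071], TCP at [0.156, 0.631, 0.248] pointing down, gripper open.
Joint ranges: [-2.7, 2.7], [-0.37, 2.16], [-1.27, 1.26], [0.24, 2.4], [-1.31, 4.45], [0.19, 1.91], [-2.76, 2.76]. Speed limits (rad/s): [2.39, 2.39, 3.14, 3.14, 3.14, 3.14, 3.14].

## Interface

Orientations are given as [roll, pitch, yaw] about the fixed x, y, z axes, in that order (R = Rz(yaw) Ry(pitch) Rx(roll)).
In Python, from cell import telemetry, viewer, ticket, robot gives the robot as it stands.
- The arm moves only by the tool servo_tool, never from a script. Its argument "commands" is a list of rows, each an object with "hand": the finger opening in cm, from 0 to 8.54; "offset": the shift along the tool's x, y, z in cm, a list of three; "dr": the turn, a rotation vector about the tool's x, y, z in degrees, a list of three. In form: [{"hand": hand, "offset": [tx, ty, tz], "dr": [rx, ry, rz]}, ...]. A call has 1 to 12 rows; each row shifts and turns the commanded pose from where the row before left it, along the tool's axes as they then stand; what a row does not reach is not made up. A row lasts 1/10 s, in which the tool goes at most 50 mm and 8.59 degrees, less where a joint would pass 70% of its speed; a pose out of reach is approached as far as the arm can. A call is refused whole if a number of a shift passes 5 or a number of a turn 8.59, either way. A call with a gripper value outside its range is refused whole. The fingers move at their own pace and stop on an object; "grip_force" is the grip in N (left out, the last holds). Time passes only in rows, so rows that do not move let the fingers close. It gives the time, the measured TCP pose, the force, the opening and the grip force at its end, in the units of the state.
- telemetry.get_state(): the state, without advancing time (a new reading comes with each control period).
- viewer.get_image(name): name is "side" or "top" or "wrist"; returns (picture, depth): 400x640x3 uint8, blue, green, red; 400x640 float32, m along the optical axis (not along the pixel's ray), 0 where there is no reading.
- viewer.camera_params(name): a dict with "fx", "fy", "cx", "cy" (pixels), "R" (3x3) and "t" (3): a world point X has camera coordinates R X + t. Camera axes: x right, y down, z forward; pixel columns grow to the right and rows downward; lengths in m; the calibration is good to about 2 mm. A picture is of the moment at which its call begins: read the wrist's pose just before it. camera_params takes no time and is no camera call; for the wrist camera it gives the pose at the moment of the call.
- ticket.sign_off(): hands the job in; it is judged then, once.
The state is a dict: "time": time; "qpos": joint angles; "qvel": joint speeds; "joint_torque": joint torques, N m; "eef_pos": TCP position; "tcp_rot": TCP orientation; "wrist_force": force on the tool from outside, world axes, zero at the start; "torque": the same for the moment, N m; "gripper_width": finger opening in m; "grasp_force": force on a finger pad.
Only numpy, scipy, OpenCV 4.12 (cv2) and the standard library are available. Lean on these libraries where they do the work, as an engineer would, in place of code of your own. Each camera call takes 0.05 s, during which the arm holds its last target. There are 200 camera calls.

## Task

Take the stack of empty blue tube racks apart from the top down and set each one in turn upright and flat on the floor of the white tray of its own shape and length: the round holder in the round dish, the square rack in the square tray, the medium rack in the medium oblong tray and the long rack in the long tray. Do not drop or tip a rack, and leave the two small amber bottles standing where they are.

Things in the scene. Friction and masses are not known exactly. Their poses are not given: they have to be found in the camera images.
- rack_long: Empty blue tube rack, the longest: a solid-sided oblong block 150 (its x) by 56 (its y) by 50 mm high, bottom of the stack, resting on the bench. All four racks are the same blue, with an open grid or holes on top (the grid may be treated as solid). Origin: centre of its underside; z up. Mass about 0.25 kg.
- rack_medium: Empty blue tube rack, oblong, 104 (its x) by 56 (its y) by 45 mm high; lies on the long rack, roughly parallel to it (within about 9 degrees). Origin: centre of its underside; z up. About 0.18 kg.
- rack_square: Empty blue tube rack, square, 56 by 56 by 40 mm high; lies on the medium rack, roughly parallel to it (within about 9 degrees). Origin: centre of its underside; z up. About 0.12 kg.
- rack_round: Empty blue round tube holder, a cylinder 46 mm in diameter and 45 mm high with small dark holes on top; top of the stack, on the square rack. Origin: centre of its underside; z up. About 0.09 kg.
- tray_long: Shallow white tray fixed to the bench, oblong, 178 (its x) by 84 (its y) mm outside, 170 by 76 mm inside, for the 150 by 56 mm rack. Floor 3 mm thick, walls 4 mm thick, rim 12 mm above the bench. Origin: centre of its underside, on the bench; z up.
- tray_medium: Shallow white tray fixed to the bench, oblong, 132 (its x) by 84 (its y) mm outside, 124 by 76 mm inside, for the 104 by 56 mm rack. Floor 3 mm thick, walls 4 mm thick, rim 12 mm above the bench. Origin: centre of its underside, on the bench; z up.
- tray_square: Shallow white tray fixed to the bench, square, 84 mm outside, 76 mm inside, for the square rack. Floor 3 mm thick, walls 4 mm thick, rim 12 mm above the bench. Origin: centre of its underside, on the bench; z up.
- tray_round: Shallow white round dish fixed to the bench, 74 mm outside and 66 mm inside diameter, for the round holder. Floor 3 mm thick, rim 12 mm above the bench. Origin: centre of its underside, on the bench; z up.
- bottle_left: Bystander among the trays: small standing amber bottle with white cap, 42 mm in diameter, 85 mm high, on the robot's left (+y) side. Origin: centre of its underside; z up.
- bottle_right: Bystander among the trays: small standing amber bottle with white cap, 42 mm in diameter, 85 mm high, on the robot's right (-y) side. Origin: centre of its underside; z up.
There are look-alikes about, which are no part of the job. What is shaped like the tray_long but green or turquoise is not meant.

How it is judged:
On the way, in this order (a step that is already met when the one before it is completed fails the run):
1. the round holder is set flat in the round dish (horizontal distance between rack_round and tray_round below 0.016 m and z of rack_round in the frame of tray_round between 0.001 and 0.0055 m and angle between rack_round's own z axis and vertical below 0.03 rad), for 0.2 s.
2. the square rack is set flat in the square tray (horizontal distance between rack_square and tray_square below 0.016 m and z of rack_square in the frame of tray_square between 0.001 and 0.0055 m and angle between rack_square's own z axis and vertical below 0.03 rad), for 0.2 s.
3. the medium rack is set flat in the medium tray (horizontal distance between rack_medium and tray_medium below 0.016 m and z of rack_medium in the frame of tray_medium between 0.001 and 0.0055 m and angle between rack_medium's own z axis and vertical below 0.03 rad), for 0.2 s.
4. the long rack is set flat in the long tray (horizontal distance between rack_long and tray_long below 0.016 m and z of rack_long in the frame of tray_long between 0.001 and 0.0055 m and angle between rack_long's own z axis and vertical below 0.03 rad), for 0.2 s.
At the end, for the whole second after the job is handed in: Each of the four racks lies flat (within 0.03 rad) on the floor of its own tray, inside the rim (centre within 16 mm of the tray's centre, underside within 2.5 mm of the tray floor), released and at rest; both bottles stand within 30 mm of where they were (all of step 1 and all of step 2 and all of step 3 and all of step 4 and linear speed of each of rack_round, rack_square, rack_medium, rack_long below 0.02 m/s and angular speed of each of rack_round, rack_square, rack_medium, rack_long below 0.2 rad/s and angle between each of bottle_left, bottle_right's own z axis and vertical below 0.1 rad and distance of each of bottle_left, bottle_right from where it was at the start of the episode below 0.03 m); the robot touches nothing.
It fails at once if a rack is tipped by more than 0.6 rad (angle between any of rack_round, rack_square, rack_medium, rack_long's own z axis and vertical above 0.6 rad).
It fails at once if a rack is dropped (falls faster than 0.45 m/s while the fingers do not hold it) ((linear speed of rack_round above 0.45 m/s and contact force between rack_round and the fingers below 0.05 N) or (linear speed of rack_square above 0.45 m/s and contact force between rack_square and the fingers below 0.05 N) or (linear speed of rack_medium above 0.45 m/s and contact force between rack_medium and the fingers below 0.05 N) or (linear speed of rack_long above 0.45 m/s and contact force between rack_long and the fingers below 0.05 N)).
It fails at once if a bottle is knocked over or pushed more than 30 mm (angle between any of bottle_left, bottle_right's own z axis and vertical above 0.5 rad or distance of any of bottle_left, bottle_right from where it was at the start of the episode above 0.03 m).
It also fails if it takes over 122 s, if anything falls off the work surface, if the arm or the gripper's body presses on something with over 40 N, if the wrist force passes 120 N, or if a joint passes its speed limit or range.

## Working session

There is one attempt and no reset: what is moved stays moved. The work goes in short steps, Python scripts to look and compute and a tool call to move; the robot and the scene stay as the last step left them, time stands still between calls to the robot, and variables do not carry over. Pictures are saved under pics/ and viewed, at most 14 in all, crops included, and the job is handed in when it is done.

Besides the shell and the picture viewer there is one more tool, called after "Request:" by a JSON object that holds its "name" and its "arguments". servo_tool: Moves the arm, as the interface text tells. Its arguments: {"type":"object","properties":{"commands":{"type":"array"},"grip_force":{"type":"number"}},"required":["commands"]}

```bash
mkdir -p pics; ls; python3 - <<'E'
from cell import telemetry, viewer, ticket, robot
import cv2,numpy as np
s=telemetry.get_state();print(s); print(robot.tip_extent)
for n in("top","side"):
    p,d=viewer.get_image(n);cv2.imwrite(f"pics/{n}0.png",p);np.save(f"pics/{n}0.npy",d)
    print(n,viewer.camera_params(n))
E
```

```text
pics
{'time': 0.0, 'qpos': array([-1.39419025,  0.53720087, -0.0044812 ,  1.53886177,  0.00261536,
        1.06730815, -0.07120694]), 'qvel': array([-0.00016109,  0.00050781,  0.00089707, -0.00128729, -0.00151665,
       -0.00127977, -0.00096434]), 'joint_torque': array([ 5.89570027e-04, -5.83414650e+01,  1.04884967e+00, -2.59100014e+01,
        1.23869083e-02,  9.58680088e-03, -7.02103677e-06]), 'eef_pos': array([0.15612729, 0.63034791, 0.24739461]), 'tcp_rot': array([-3.13982455e+00,  1.21500081e-04,  2.89889569e+00]), 'wrist_force': array([ 0.06011984,  0.58719055, -0.58745388]), 'torque': array([-0.01103013, -0.01363328,  0.05634541]), 'grasp_force': 0.0, 'gripper_width': 0.08509865158624291}
0.017
top {'fx': 375.22696871157905, 'fy': 375.22696871157905, 'cx': 314.1245947457135, 'cy': 194.91231800616018, 'R': array([[-0.00325955, -0.99998401, -0.00462056],
       [-0.99038689,  0.00386717, -0.13827091],
       [ 0.13828657,  0.00412544, -0.99038367]]), 't': array([0.01749557, 0.49872333, 0.95901192])}
side {'fx': 440.60633733544205, 'fy': 440.60633733544205, 'cx': 317.1825116625537, 'cy': 201.92075821655374, 'R': array([[ 0.96145602, -0.2745545 , -0.01490464],
       [-0.22355542, -0.74900433, -0.62371106],
       [ 0.16007904,  0.60300276, -0.78151287]]), 't': array([-0.45920128,  0.19210383,  1.19498796])}
```

View pics/top0.png

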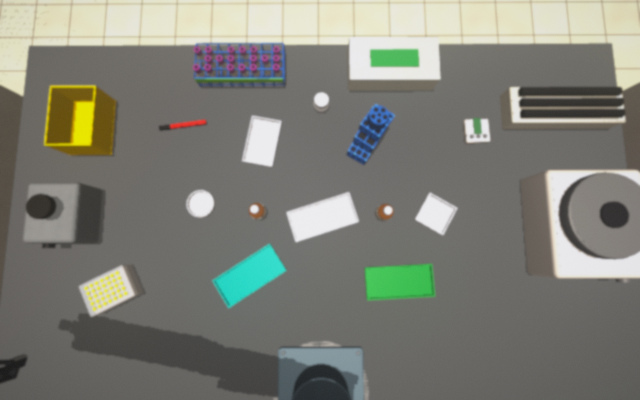

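View pics/side0.png

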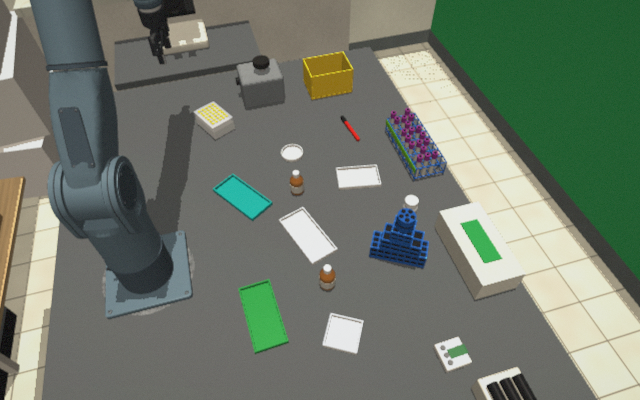

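```bash
cat > h.py <<'E'
import numpy as np,cv2
from cell import telemetry, viewer, ticket, robot
def plane(P,uv,z):
    uv=np.asarray(uv,float).reshape(-1,2);R=P["R"];c=-R.T@P["t"]
    r=np.c_[(uv[:,0]-P["cx"])/P["fx"],(uv[:,1]-P["cy"])/P["fy"],np.ones(len(uv))]@R
    return c+r*((z-c[2])/r[:,2])[:,None]
def cloud(P,d):
    v,u=np.indices(d.shape);X=np.stack([(u-P["cx"])/P["fx"]*d,(v-P["cy"])/P["fy"]*d,d],-1)
    return (X-P["t"])@P["R"]
def rect(xy):
    (c,wh,a)=cv2.minAreaRect(np.float32(xy)*1000)
    if wh[0]<wh[1]: wh=wh[::-1];a+=90
    a=(a+90)%180-90
    return np.round(c,1),np.round(wh,1),round(a,1)
E
python3 - <<'E'
from h import *
P=viewer.camera_params("top");p=cv2.imread("pics/top0.png");d=np.load("pics/top0.npy");X=cloud(P,d)
hsv=cv2.cvtColor(p,cv2.COLOR_BGR2HSV)
w=((hsv[...,1]<40)&(hsv[...,2]>150)).astype(np.uint8)
w[:85]=0;w[:,:150]=0;w[:,470:]=0;w[250:]=0
for c in cv2.findContours(w,0,1)[0]:
    if cv2.contourArea(c)<60: continue
    q=plane(P,c+0.0,0.012);print("white",cv2.boundingRect(c),rect(q[:,:2]))
b=(hsv[...,0]>100)&(hsv[...,0]<130)&(hsv[...,1]>100)
b[:95]=0;b[175:]=0;b[:,:335]=0;b[:,410:]=0
print("blue",np.argwhere(b).min(0),np.argwhere(b).max(0))
z=X[...,2][b];print(np.histogram(z,bins=np.arange(-.02,.22,.01)))
for h in(.05,.095,.135,.18):
    m=b&(abs(X[...,2]-h)<.008)
    print(h,m.sum(),np.median(X[...,2][m]),rect(X[m][:,:2]))
o=((hsv[...,0]<18)&(hsv[...,1]>100)).astype(np.uint8);o[:190]=0;o[235:]=0;o[:,:230]=0;o[:,410:]=0
for c in cv2.findContours(o,0,1)[0]:
    print("amber",cv2.boundingRect(c))
for n in [(257,211),(386,212)]: print(X[n[1]-8:n[1]+2:2,n[0]],)
cv2.imwrite("pics/c.png",np.hstack([cv2.resize(p[95:175,335:415],None,fx=5,fy=5,interpolation=2)]))
s=cv2.imread("pics/side0.png")[190:280,360:450]
cv2.imwrite("pics/c.png",np.hstack([cv2.resize(p[95:175,335:415],(400,400)),cv2.resize(s,(400,400))]))
E
```

```text
white (415, 192, 43, 43) (array([ 450.9, -311.3]), array([88.6, 88.5]), -30.5)
white (286, 192, 73, 51) (array([443.3,  -5.2]), array([182. ,  88.7]), -72.4)
white (186, 189, 28, 29) (array([481.1, 326. ]), array([76.4, 73.2]), 2.0)
white (464, 119, 6, 24) (array([ 680.9, -406.9]), array([66.3, 13.9]), -3.4)
white (242, 115, 40, 52) (array([654.9, 161.2]), array([136.6,  88.7]), -10.9)
white (314, 92, 15, 15) (array([774. ,  -4.4]), array([41.2, 39.4]), -0.3)
blue [104 348] [163 393]
(array([  0,   8,  35,   1,  32,  21, 146,  82,   8,  40,  56, 137,  32,
        46,  44, 145,  24,  15,  33, 155, 132,   0,   0]), array([-0.02, -0.01,  0.  ,  0.01,  0.02,  0.03,  0.04,  0.05,  0.06,
        0.07,  0.08,  0.09,  0.1 ,  0.11,  0.12,  0.13,  0.14,  0.15,
        0.16,  0.17,  0.18,  0.19,  0.2 ,  0.21]))
0.05 200 0.04916318408234473 (array([ 665.8, -137. ]), array([149.3,  58.5]), -30.9)
0.095 194 0.09463824006229456 (array([ 668.5, -139. ]), array([104.8,  55.9]), -34.0)
0.135 171 0.13454595356644133 (array([ 666.8, -136. ]), array([56.7, 56. ]), -35.7)
0.18 283 0.17976975612053936 (array([ 667. , -136.4]), array([44.8, 43.7]), 35.8)
amber (378, 204, 15, 15)
amber (250, 203, 14, 15)
[[0.47504346 0.16304767 0.05795193]
 [0.46910099 0.16190606 0.06461315]
 [0.46174984 0.15858683 0.0851174 ]
 [0.4569417  0.15883709 0.08295748]
 [0.4515161  0.15810928 0.08701679]]
[[ 0.47109543 -0.16921327  0.0587557 ]
 [ 0.46301721 -0.16403931  0.08543284]
 [ 0.45818643 -0.16423701  0.08358747]
 [ 0.45271575 -0.1632333   0.08813524]
 [ 0.44803656 -0.1637187   0.08475861]]
```

View pics/c.png

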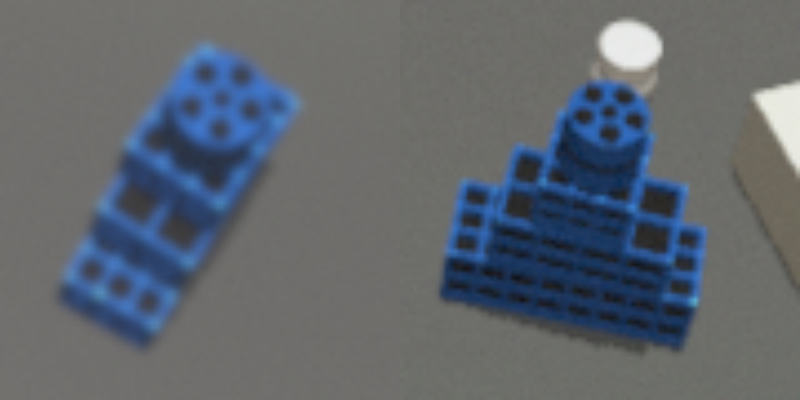

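```bash
cat >> h.py <<'E'
from scipy.spatial.transform import Rotation as Ro
def plan(x,y,z,phi):
    """turn needed (deg about tool x,y,z) to point tool down with y axis along phi, then shift (cm) in the turned frame"""
    s=telemetry.get_state();R=Ro.from_euler("xyz",s["tcp_rot"])
    ya=R.apply([0,1,0]);cur=np.degrees(np.arctan2(ya[1],ya[0]))
    d=(phi-cur+90)%180-90;f=np.radians(cur+d)
    T=np.c_[[np.sin(f)*-1*-1*-1,np.cos(f),0],[np.cos(f),np.sin(f),0],[0,0,-1]]
    T[:,0]=np.cross(T[:,1],T[:,2])
    dr=(R.inv()*Ro.from_matrix(T)).as_rotvec(degrees=True)
    off=T.T@(np.array([x,y,z])-s["eef_pos"])*100
    print("t",round(s["time"],2),"pos",s["eef_pos"].round(4),"phi",round(cur,1),"| dr",dr.round(2),"off",off.round(2),"| w",round(s["gripper_width"],4),"F",s["wrist_force"].round(1))
E
sed -i 's/T=np.c_\[\[np.sin(f)\*-1\*-1\*-1,np.cos(f),0\],/T=np.c_[[0,0,0],/' h.py
python3 -c "
from h import *
plan(.667,-.136,.24,54.3)"
```

```text
t 0.1 pos [0.1562 0.6304 0.2475] phi 76.1 | dr [-0.09  0.03 21.79] off [-86.21 -32.43   0.75] | w 0.0856 F [ 0.1 -0.9 -0.3]
```

Request:
{"name": "servo_tool", "arguments": {"commands": [{"hand":8.5,"offset":[0,0,0],"dr":[0,0,7.26]},{"hand":8.5,"offset":[0,0,0],"dr":[0,0,7.26]},{"hand":8.5,"offset":[0,0,0],"dr":[0,0,7.26]},{"hand":8.5,"offset":[-4.2,-1.6,0],"dr":[0,0,0]},{"hand":8.5,"offset":[-4.2,-1.6,0],"dr":[0,0,0]},{"hand":8.5,"offset":[-4.2,-1.6,0],"dr":[0,0,0]},{"hand":8.5,"offset":[-4.2,-1.6,0],"dr":[0,0,0]},{"hand":8.5,"offset":[-4.2,-1.6,0],"dr":[0,0,0]},{"hand":8.5,"offset":[-4.2,-1.6,0],"dr":[0,0,0]},{"hand":8.5,"offset":[-4.2,-1.6,0],"dr":[0,0,0]},{"hand":8.5,"offset":[-4.2,-1.6,0],"dr":[0,0,0]},{"hand":8.5,"offset":[-4.2,-1.6,0],"dr":[0,0,0]}]}}

```text
time: 1.3
eef_pos: [0.3798, 0.2917, 0.2482]
tcp_rot: [-3.142, -0.0, 2.519]
wrist_force: [1.6, -0.0, 0.9]
gripper_width: 0.0851
grasp_force: 0.0
```

```bash
python3 -c "
from h import *
plan(.667,-.136,.24,54.3)"
```

```text
t 1.3 pos [0.3798 0.2917 0.2482] phi 54.3 | dr [-0.   -0.    0.02] off [-48.28 -17.98   0.82] | w 0.0851 F [ 1.6 -0.   0.9]
```

Request:
{"name": "servo_tool", "arguments": {"commands": [{"hand":8.5,"offset":[-4.4,-1.64,0.08],"dr":[0,0,0]},{"hand":8.5,"offset":[-4.4,-1.64,0.08],"dr":[0,0,0]},{"hand":8.5,"offset":[-4.4,-1.64,0.08],"dr":[0,0,0]},{"hand":8.5,"offset":[-4.4,-1.64,0.08],"dr":[0,0,0]},{"hand":8.5,"offset":[-4.4,-1.64,0.08],"dr":[0,0,0]},{"hand":8.5,"offset":[-4.4,-1.64,0.08],"dr":[0,0,0]},{"hand":8.5,"offset":[-4.4,-1.64,0.08],"dr":[0,0,0]},{"hand":8.5,"offset":[-4.4,-1.64,0.08],"dr":[0,0,0]},{"hand":8.5,"offset":[-4.4,-1.64,0.08],"dr":[0,0,0]},{"hand":8.5,"offset":[-4.4,-1.64,0.08],"dr":[0,0,0]},{"hand":8.5,"offset":[-4.2,-1.6,0],"dr":[0,0,0]},{"hand":8.5,"offset":[0,0,0],"dr":[0,0,0]}]}}

```text
time: 2.5
eef_pos: [0.6665, -0.1418, 0.2396]
tcp_rot: [-3.137, 0.003, 2.511]
wrist_force: [-1.5, -0.4, 1.5]
gripper_width: 0.0848
grasp_force: 0.0
```

```bash
python3 -c "
from h import *
plan(.667,-.136,.173,54.3)
p,d=viewer.get_image('wrist');cv2.imwrite('pics/w1.png',p);P=viewer.camera_params('wrist')
hsv=cv2.cvtColor(p,cv2.COLOR_BGR2HSV);X=cloud(P,d)
b=(hsv[...,0]>100)&(hsv[...,0]<130)&(hsv[...,1]>100)
for h in(.05,.095,.135,.18):
    m=b&(abs(X[...,2]-h)<.006)
    print(h,m.sum(),rect(X[m][:,:2]) if m.sum() else 0)
"
```

```text
t 2.5 pos [ 0.6665 -0.1418  0.2396] phi 53.9 | dr [-0.24  0.18 -0.43] off [0.3  0.5  6.66] | w 0.0848 F [-1.5 -0.4  1.5]
0.05 1178 (array([698.6,  -3.2]), array([318.8,  34.3]), 48.3)
0.095 1011 (array([ 667.9, -133.7]), array([104. ,  57.9]), -33.2)
0.135 1507 (array([ 665.7, -131.8]), array([56., 56.]), 54.7)
0.18 3468 (array([ 666.1, -132.1]), array([45.3, 44.8]), 21.1)
```

View pics/w1.png

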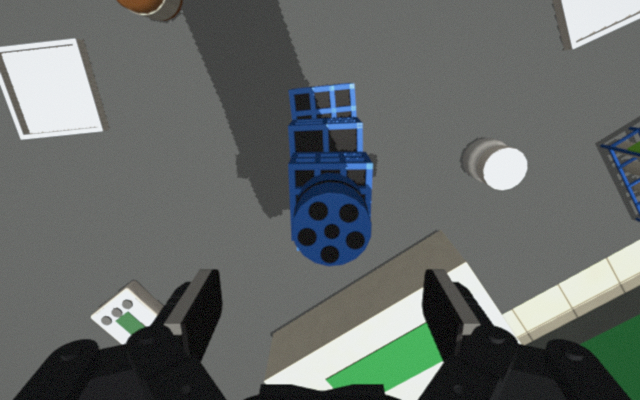

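Request:
{"name": "servo_tool", "arguments": {"commands": [{"hand":8.5,"offset":[0.35,0.6,0],"dr":[-0.24,0.18,-0.4]},{"hand":8.5,"offset":[0,0,1.7],"dr":[0,0,0]},{"hand":8.5,"offset":[0,0,2.0],"dr":[0,0,0]},{"hand":8.5,"offset":[0,0,2.0],"dr":[0,0,0]},{"hand":8.5,"offset":[0,0,0.9],"dr":[0,0,0]},{"hand":8.5,"offset":[0,0,0],"dr":[0,0,0]},{"hand":8.5,"offset":[0,0,0],"dr":[0,0,0]}]}}

```text
time: 3.25
eef_pos: [0.6668, -0.1258, 0.1751]
tcp_rot: [3.137, -0.003, 2.527]
wrist_force: [0.7, -0.1, 0.3]
gripper_width: 0.0852
grasp_force: 0.0
```

```bash
python3 -c "
from h import *
plan(.666,-.134,.173,54.3)"
```

```text
t 3.25 pos [ 0.6668 -0.1258  0.1751] phi 54.8 | dr [ 0.28 -0.15  0.47] off [-0.42 -0.71  0.21] | w 0.0852 F [ 0.7 -0.1  0.3]
```

Request:
{"name": "servo_tool", "arguments": {"commands": [{"hand":8.5,"offset":[-0.42,-0.7,0.2],"dr":[0.28,-0.15,0.4]},{"hand":8.5,"offset":[0,0,0],"dr":[0,0,0]},{"hand":8.5,"offset":[0,0,0],"dr":[0,0,0]},{"hand":8.5,"offset":[0,0,0],"dr":[0,0,0]}]}}

```text
time: 3.65
eef_pos: [0.6659, -0.1349, 0.1726]
tcp_rot: [-3.141, -0.0, 2.519]
wrist_force: [-0.3, -0.2, -0.5]
gripper_width: 0.0849
grasp_force: 0.0
```

```bash
python3 -c "
from h import *
plan(.666,-.134,.173,54.3)"
```

```text
t 3.65 pos [ 0.6659 -0.1349  0.1726] phi 54.3 | dr [-0.02 -0.01  0.  ] off [ 0.05  0.07 -0.04] | w 0.0849 F [-0.3 -0.2 -0.5]
```

Request:
{"name": "servo_tool", "arguments": {"commands": [{"hand":4.0,"offset":[0,0,0],"dr":[0,0,0]},{"hand":4.0,"offset":[0,0,0],"dr":[0,0,0]},{"hand":4.0,"offset":[0,0,0],"dr":[0,0,0]},{"hand":4.0,"offset":[0,0,0],"dr":[0,0,0]},{"hand":4.0,"offset":[0,0,0],"dr":[0,0,0]},{"hand":4.0,"offset":[0,0,0],"dr":[0,0,0]},{"hand":4.0,"offset":[0,0,0],"dr":[0,0,0]},{"hand":4.0,"offset":[0,0,0],"dr":[0,0,0]}], "grip_force": 40}}

```text
time: 4.45
eef_pos: [0.666, -0.1349, 0.1725]
tcp_rot: [-3.141, 0.0, 2.519]
wrist_force: [0.6, -0.1, 3.8]
gripper_width: 0.0446
grasp_force: 41.0
```

```bash
python3 -c "
from h import *
plan(.481,.326,.22,54.3)"
```

```text
t 4.45 pos [ 0.666  -0.1349  0.1725] phi 54.3 | dr [-0.03  0.    0.01] off [41.92 26.63 -4.75] | w 0.0446 F [ 0.6 -0.1  3.8]
```

Request:
{"name": "servo_tool", "arguments": {"commands": [{"hand":4.0,"offset":[0,0,-1.0],"dr":[0,0,0]},{"hand":4.0,"offset":[0,0,-1.8],"dr":[0,0,0]},{"hand":4.0,"offset":[0,0,-1.9],"dr":[0,0,0]},{"hand":4.0,"offset":[1.5,1.0,0],"dr":[0,0,0]},{"hand":4.0,"offset":[3.0,1.9,0],"dr":[0,0,0]},{"hand":4.0,"offset":[3.0,1.9,0],"dr":[0,0,0]},{"hand":4.0,"offset":[3.0,1.9,0],"dr":[0,0,0]},{"hand":4.0,"offset":[3.0,1.9,0],"dr":[0,0,0]},{"hand":4.0,"offset":[3.0,1.9,0],"dr":[0,0,0]},{"hand":4.0,"offset":[3.0,1.9,0],"dr":[0,0,0]},{"hand":4.0,"offset":[3.0,1.9,0],"dr":[0,0,0]},{"hand":4.0,"offset":[3.0,1.9,0],"dr":[0,0,0]}]}}

```text
time: 5.65
eef_pos: [0.5508, 0.148, 0.2184]
tcp_rot: [-3.14, -0.002, 2.52]
wrist_force: [0.1, -0.1, -1.4]
gripper_width: 0.0446
grasp_force: 41.0
```

Request:
{"name": "servo_tool", "arguments": {"commands": [{"hand":4.0,"offset":[3.0,1.9,0],"dr":[0,0,0]},{"hand":4.0,"offset":[3.0,1.9,0],"dr":[0,0,0]},{"hand":4.0,"offset":[3.0,1.9,0],"dr":[0,0,0]},{"hand":4.0,"offset":[3.0,1.9,0],"dr":[0,0,0]},{"hand":4.0,"offset":[3.0,1.9,0],"dr":[0,0,0]},{"hand":4.0,"offset":[1.4,0.9,0],"dr":[0,0,0]},{"hand":4.0,"offset":[0,0,0],"dr":[0,0,0]},{"hand":4.0,"offset":[0,0,0],"dr":[0,0,0]},{"hand":4.0,"offset":[0,0,0],"dr":[0,0,0]}]}}

```text
time: 6.55
eef_pos: [0.4814, 0.3235, 0.2191]
tcp_rot: [-3.14, 0.0, 2.516]
wrist_force: [-0.7, -0.5, -0.8]
gripper_width: 0.0447
grasp_force: 41.0
```

```bash
python3 -c "
from h import *
plan(.481,.326,.0415,54.3)
p,d=viewer.get_image('wrist');cv2.imwrite('pics/w2.png',p);P=viewer.camera_params('wrist');print(P['R']@[.481,.326,.012]+P['t'])
hsv=cv2.cvtColor(p,cv2.COLOR_BGR2HSV)
w=((hsv[...,1]<40)&(hsv[...,2]>150)).astype(np.uint8)
for c in cv2.findContours(w,0,1)[0]:
    if cv2.contourArea(c)>1500: print(cv2.boundingRect(c),rect(plane(P,c+0.,.012)[:,:2]))
"
```

```text
t 6.55 pos [0.4814 0.3235 0.2191] phi 54.2 | dr [-0.09  0.02 -0.15] off [ 0.18  0.17 17.76] | w 0.0447 F [-0.7 -0.5 -0.8]
[ 0.00228223 -0.02903095  0.34081328]
(259, 326, 88, 65) (array([657.2, 162.3]), array([121.4,  66.2]), 23.3)
(0, 235, 133, 147) (array([443.4,  -5.3]), array([179.1,  85. ]), -72.2)
(286, 132, 76, 75) (array([480.7, 325.5]), array([72.9, 72.2]), -35.9)
```

View pics/w2.png

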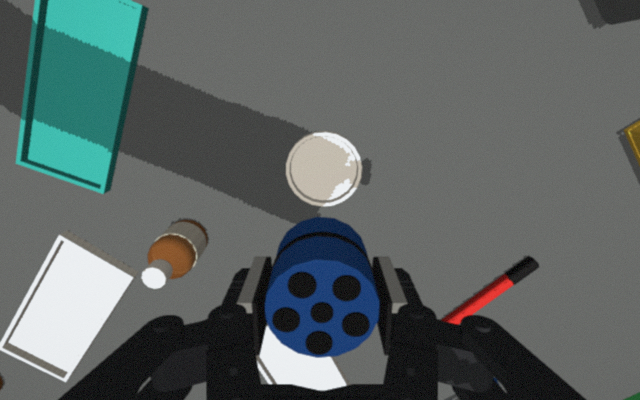

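Request:
{"name": "servo_tool", "arguments": {"commands": [{"hand":4.0,"offset":[0.18,0.12,1.5],"dr":[-0.09,0,0]},{"hand":4.0,"offset":[0,0,2.5],"dr":[0,0,0]},{"hand":4.0,"offset":[0,0,2.5],"dr":[0,0,0]},{"hand":4.0,"offset":[0,0,2.5],"dr":[0,0,0]},{"hand":4.0,"offset":[0,0,2.5],"dr":[0,0,0]},{"hand":4.0,"offset":[0,0,2.5],"dr":[0,0,0]},{"hand":4.0,"offset":[0,0,1.7],"dr":[0,0,0]},{"hand":4.0,"offset":[0,0,1.0],"dr":[0,0,0]},{"hand":4.0,"offset":[0,0,0.4],"dr":[0,0,0]},{"hand":4.0,"offset":[0,0,0.2],"dr":[0,0,0]},{"hand":4.0,"offset":[0,0,0],"dr":[0,0,0]},{"hand":4.0,"offset":[0,0,0],"dr":[0,0,0]}]}}

```text
time: 7.8
eef_pos: [0.4805, 0.3282, 0.0471]
tcp_rot: [3.139, -0.0, 2.519]
wrist_force: [0.1, 0.6, 0.0]
gripper_width: 0.0445
grasp_force: 41.0
```

```bash
python3 -c "
from h import *
plan(.481,.326,.0405,54.3)"
```

```text
t 7.8 pos [0.4805 0.3282 0.0471] phi 54.3 | dr [ 0.13 -0.01  0.  ] off [-0.17 -0.14  0.66] | w 0.0445 F [0.1 0.6 0. ]
```

Request:
{"name": "servo_tool", "arguments": {"commands": [{"hand":4.0,"offset":[-0.15,-0.12,0.3],"dr":[0.12,0,0]},{"hand":4.0,"offset":[0,0,0.2],"dr":[0,0,0]},{"hand":4.0,"offset":[0,0,0.1],"dr":[0,0,0]},{"hand":4.0,"offset":[0,0,0],"dr":[0,0,0]},{"hand":4.0,"offset":[0,0,0],"dr":[0,0,0]}]}}

```text
time: 8.3
eef_pos: [0.4805, 0.3259, 0.0405]
tcp_rot: [-3.14, -0.0, 2.519]
wrist_force: [-1.4, -0.8, 3.2]
gripper_width: 0.0443
grasp_force: 41.1
```

```bash
python3 -c "
from h import *
plan(.481,.326,.0405,54.3)"
```

```text
t 8.3 pos [0.4805 0.3259 0.0405] phi 54.3 | dr [-0.08 -0.03  0.  ] off [-0.03  0.04 -0.  ] | w 0.0443 F [-1.4 -0.8  3.2]
```

Request:
{"name": "servo_tool", "arguments": {"commands": [{"hand":8.5,"offset":[0,0,0],"dr":[0,0,0]},{"hand":8.5,"offset":[0,0,0],"dr":[0,0,0]},{"hand":8.5,"offset":[0,0,0],"dr":[0,0,0]},{"hand":8.5,"offset":[0,0,0],"dr":[0,0,0]},{"hand":8.5,"offset":[0,0,0],"dr":[0,0,0]},{"hand":8.5,"offset":[0,0,-1.5],"dr":[0,0,0]},{"hand":8.5,"offset":[0,0,-3],"dr":[0,0,0]},{"hand":8.5,"offset":[0,0,-4],"dr":[0,0,0]},{"hand":8.5,"offset":[0,0,-4],"dr":[0,0,0]},{"hand":8.5,"offset":[0,0,-4],"dr":[0,0,0]},{"hand":8.5,"offset":[0,0,-1.5],"dr":[0,0,0]}]}}

```text
time: 9.4
eef_pos: [0.4825, 0.327, 0.2257]
tcp_rot: [3.136, 0.001, 2.518]
wrist_force: [0.0, 0.4, 0.1]
gripper_width: 0.085
grasp_force: 0.0
```

```bash
cat > st.py <<'E'
from h import *
p,d=viewer.get_image('top');P=viewer.camera_params("top");X=cloud(P,d);hsv=cv2.cvtColor(p,cv2.COLOR_BGR2HSV)
b=(hsv[...,0]>100)&(hsv[...,0]<130)&(hsv[...,1]>100)
for n,h,cx,cy in[("long",.05,.667,-.136),("med",.095,.667,-.136),("sq",.135,.667,-.136),("r",.048,.481,.326),("sqT",.043,.451,-.311),("medT",.048,.655,.161),("longT",.053,.443,-.005)]:
    m=b&(abs(X[...,2]-h)<.007)&(np.hypot(X[...,0]-cx,X[...,1]-cy)<.1)
    if m.sum()>60: print(n,m.sum(),X[...,2][m].mean().round(4),rect(X[m][:,:2]))
cv2.imwrite("pics/top_now.png",p)
E
python3 -c "
import st
from h import *
plan(.667,-.1355,.22,54.3)"
```

```text
long 179 0.0491 (array([ 665.4, -136.3]), array([148. ,  57.2]), -31.0)
med 213 0.0941 (array([ 669.1, -139.4]), array([106.6,  55.9]), -34.0)
sq 353 0.1333 (array([ 667.2, -136.1]), array([57.2, 56.3]), -35.6)
r 178 0.0479 (array([481.2, 322.3]), array([42.2, 36.9]), 63.6)
t 9.45 pos [0.483  0.3274 0.2265] phi 54.3 | dr [ 0.41  0.09 -0.02] off [-41.96 -26.85   0.65] | w 0.0849 F [1.  1.1 1.1]
```

Request:
{"name": "servo_tool", "arguments": {"commands": [{"hand":8.5,"offset":[-3.5,-2.25,0],"dr":[0.2,0,0]},{"hand":8.5,"offset":[-3.5,-2.25,0],"dr":[0,0,0]},{"hand":8.5,"offset":[-3.5,-2.25,0],"dr":[0,0,0]},{"hand":8.5,"offset":[-3.5,-2.25,0],"dr":[0,0,0]},{"hand":8.5,"offset":[-3.5,-2.25,0],"dr":[0,0,0]},{"hand":8.5,"offset":[-3.5,-2.25,0],"dr":[0,0,0]},{"hand":8.5,"offset":[-3.5,-2.25,0],"dr":[0,0,0]},{"hand":8.5,"offset":[-3.5,-2.25,0],"dr":[0,0,0]},{"hand":8.5,"offset":[-3.5,-2.25,0],"dr":[0,0,0]},{"hand":8.5,"offset":[-3.5,-2.25,0],"dr":[0,0,0]},{"hand":8.5,"offset":[-3.5,-2.25,0],"dr":[0,0,0]},{"hand":8.5,"offset":[-3.5,-2.1,0],"dr":[0,0,0]}]}}

```text
time: 10.65
eef_pos: [0.6651, -0.1387, 0.2214]
tcp_rot: [-3.137, -0.001, 2.518]
wrist_force: [0.4, 0.3, -0.2]
gripper_width: 0.0848
grasp_force: 0.0
```

Request:
{"name": "servo_tool", "arguments": {"commands": [{"hand":8.5,"offset":[0,0,0],"dr":[0,0,0]},{"hand":8.5,"offset":[0,0,0],"dr":[0,0,0]},{"hand":8.5,"offset":[0,0,0],"dr":[0,0,0]},{"hand":8.5,"offset":[0,0,0],"dr":[0,0,0]}]}}

```text
time: 11.05
eef_pos: [0.665, -0.135, 0.2213]
tcp_rot: [-3.138, -0.001, 2.521]
wrist_force: [-0.3, 0.2, -0.1]
gripper_width: 0.0852
grasp_force: 0.0
```

```bash
python3 -c "
from h import *
plan(.667,-.135,.128,54.4)"
```

```text
t 11.05 pos [ 0.665  -0.135   0.2213] phi 54.4 | dr [-0.23 -0.08  0.04] off [-0.17  0.11  9.33] | w 0.0852 F [-0.3  0.2 -0.1]
```

Request:
{"name": "servo_tool", "arguments": {"commands": [{"hand":8.5,"offset":[-0.17,0.11,1.5],"dr":[-0.22,-0.08,0]},{"hand":8.5,"offset":[0,0,2.5],"dr":[0,0,0]},{"hand":8.5,"offset":[0,0,2.5],"dr":[0,0,0]},{"hand":8.5,"offset":[0,0,1.8],"dr":[0,0,0]},{"hand":8.5,"offset":[0,0,1.0],"dr":[0,0,0]},{"hand":8.5,"offset":[0,0,0],"dr":[0,0,0]},{"hand":8.5,"offset":[0,0,0],"dr":[0,0,0]},{"hand":8.5,"offset":[0,0,0],"dr":[0,0,0]}]}}

```text
time: 11.85
eef_pos: [0.6679, -0.1374, 0.1294]
tcp_rot: [3.142, 0.003, 2.519]
wrist_force: [-0.4, -0.4, 0.2]
gripper_width: 0.085
grasp_force: 0.0
```

```bash
python3 -c "
from h import *
plan(.667,-.135,.128,54.4)"
```

```text
t 11.85 pos [ 0.6679 -0.1374  0.1294] phi 54.3 | dr [ 0.    0.16 -0.09] off [0.21 0.14 0.14] | w 0.085 F [-0.4 -0.4  0.2]
```

Close enough; trim and grip.

Request:
{"name": "servo_tool", "arguments": {"commands": [{"hand":8.5,"offset":[0.15,0.1,0.1],"dr":[0,0.16,0]},{"hand":8.5,"offset":[0,0,0],"dr":[0,0,0]},{"hand":8.5,"offset":[0,0,0],"dr":[0,0,0]},{"hand":5.0,"offset":[0,0,0],"dr":[0,0,0]},{"hand":5.0,"offset":[0,0,0],"dr":[0,0,0]},{"hand":5.0,"offset":[0,0,0],"dr":[0,0,0]},{"hand":5.0,"offset":[0,0,0],"dr":[0,0,0]},{"hand":5.0,"offset":[0,0,0],"dr":[0,0,0]},{"hand":5.0,"offset":[0,0,0],"dr":[0,0,0]},{"hand":5.0,"offset":[0,0,0],"dr":[0,0,0]}]}}

```text
time: 12.85
eef_pos: [0.6667, -0.1356, 0.1275]
tcp_rot: [-3.141, -0.001, 2.519]
wrist_force: [0.6, 0.4, 2.8]
gripper_width: 0.0552
grasp_force: 43.9
```

```bash
python3 -c "
from h import *
plan(.451,-.311,.19,59.5)"
```

```text
t 12.85 pos [ 0.6667 -0.1356  0.1275] phi 54.3 | dr [-0.03 -0.08 -5.19] off [  9.68 -26.06  -6.25] | w 0.0552 F [0.6 0.4 2.8]
```

Request:
{"name": "servo_tool", "arguments": {"commands": [{"hand":5.0,"offset":[0,0,-1.0],"dr":[0,0,0]},{"hand":5.0,"offset":[0,0,-2.0],"dr":[0,0,0]},{"hand":5.0,"offset":[0,0,-2.2],"dr":[0,0,-2.6]},{"hand":5.0,"offset":[0,0,-1.0],"dr":[0,0,-2.6]},{"hand":5.0,"offset":[0.6,-1.6,0],"dr":[0,0,0]},{"hand":5.0,"offset":[1.2,-3.2,0],"dr":[0,0,0]},{"hand":5.0,"offset":[1.2,-3.2,0],"dr":[0,0,0]},{"hand":5.0,"offset":[1.2,-3.2,0],"dr":[0,0,0]},{"hand":5.0,"offset":[1.2,-3.2,0],"dr":[0,0,0]},{"hand":5.0,"offset":[1.2,-3.2,0],"dr":[0,0,0]},{"hand":5.0,"offset":[1.2,-3.2,0],"dr":[0,0,0]},{"hand":5.0,"offset":[1.2,-3.2,0],"dr":[0,0,0]}]}}

```text
time: 14.05
eef_pos: [0.4658, -0.2974, 0.1899]
tcp_rot: [-3.141, -0.002, 2.609]
wrist_force: [0.0, -0.9, -1.0]
gripper_width: 0.0552
grasp_force: 43.5
```

Request:
{"name": "servo_tool", "arguments": {"commands": [{"hand":5.0,"offset":[0.7,-2.0,0],"dr":[0,0,0]},{"hand":5.0,"offset":[0,0,0],"dr":[0,0,0]},{"hand":5.0,"offset":[0,0,0],"dr":[0,0,0]},{"hand":5.0,"offset":[0,0,0],"dr":[0,0,0]},{"hand":5.0,"offset":[0,0,0],"dr":[0,0,0]}]}}

```text
time: 14.55
eef_pos: [0.4521, -0.3093, 0.1896]
tcp_rot: [-3.141, -0.002, 2.612]
wrist_force: [-0.4, 0.3, -1.6]
gripper_width: 0.0553
grasp_force: 43.5
```

```bash
cat > tr.py <<'E'
from h import *
p,d=viewer.get_image('wrist');cv2.imwrite('pics/w3.png',p);P=viewer.camera_params('wrist')
hsv=cv2.cvtColor(p,cv2.COLOR_BGR2HSV)
w=((hsv[...,1]<40)&(hsv[...,2]>150)).astype(np.uint8)
for c in cv2.findContours(w,0,1)[0]:
    if cv2.contourArea(c)>1500: print(cv2.boundingRect(c),rect(plane(P,c+0.,.012)[:,:2]))
E
python3 -c "
from h import *
plan(.451,-.311,.039,59.5)
import tr"
```

```text
t 14.55 pos [ 0.4521 -0.3093  0.1896] phi 59.6 | dr [-0.01 -0.11  0.13] off [ 1.000e-02 -2.000e-01  1.506e+01] | w 0.0553 F [-0.4  0.3 -1.6]
(270, 133, 100, 74) (array([ 443.1, -306.7]), array([85.4, 65.5]), 59.6)
(536, 0, 104, 104) (array([461. , -61.7]), array([85.9, 64.4]), 17.6)
```

Request:
{"name": "servo_tool", "arguments": {"commands": [{"hand":5.0,"offset":[0,-0.2,1.5],"dr":[0,-0.1,0.1]},{"hand":5.0,"offset":[0,0,2.5],"dr":[0,0,0]},{"hand":5.0,"offset":[0,0,2.5],"dr":[0,0,0]},{"hand":5.0,"offset":[0,0,2.5],"dr":[0,0,0]},{"hand":5.0,"offset":[0,0,2.5],"dr":[0,0,0]},{"hand":5.0,"offset":[0,0,1.7],"dr":[0,0,0]},{"hand":5.0,"offset":[0,0,1.0],"dr":[0,0,0]},{"hand":5.0,"offset":[0,0,0.5],"dr":[0,0,0]},{"hand":5.0,"offset":[0,0,0],"dr":[0,0,0]},{"hand":5.0,"offset":[0,0,0],"dr":[0,0,0]},{"hand":5.0,"offset":[0,0,0],"dr":[0,0,0]}]}}

```text
time: 15.7
eef_pos: [0.4506, -0.3125, 0.0435]
tcp_rot: [-3.141, 0.001, 2.608]
wrist_force: [-0.4, -0.7, -0.7]
gripper_width: 0.0553
grasp_force: 43.5
```

```bash
python3 -c "
from h import *
plan(.451,-.311,.0355,59.5)"
```

```text
t 15.7 pos [ 0.4506 -0.3125  0.0435] phi 59.4 | dr [-0.04  0.08 -0.09] off [0.04 0.15 0.8 ] | w 0.0553 F [-0.4 -0.7 -0.7]
```

Request:
{"name": "servo_tool", "arguments": {"commands": [{"hand":5.0,"offset":[0,0.15,0.4],"dr":[0,0.08,0]},{"hand":5.0,"offset":[0,0,0.25],"dr":[0,0,0]},{"hand":5.0,"offset":[0,0,0.1],"dr":[0,0,0]},{"hand":5.0,"offset":[0,0,0],"dr":[0,0,0]},{"hand":5.0,"offset":[0,0,0],"dr":[0,0,0]},{"hand":5.0,"offset":[0,0,0],"dr":[0,0,0]}]}}

```text
time: 16.3
eef_pos: [0.4509, -0.3106, 0.0354]
tcp_rot: [-3.141, -0.002, 2.608]
wrist_force: [-1.0, 2.6, 5.3]
gripper_width: 0.0553
grasp_force: 44.2
```

```bash
python3 -c "
from h import *
plan(.451,-.311,.0355,59.5)"
```

```text
t 16.3 pos [ 0.4509 -0.3106  0.0354] phi 59.4 | dr [-0.01 -0.1  -0.08] off [-0.03 -0.03 -0.01] | w 0.0553 F [-1.   2.6  5.3]
```

Seated. Release and rise.

Request:
{"name": "servo_tool", "arguments": {"commands": [{"hand":8.5,"offset":[0,0,0],"dr":[0,0,0]},{"hand":8.5,"offset":[0,0,0],"dr":[0,0,0]},{"hand":8.5,"offset":[0,0,0],"dr":[0,0,0]},{"hand":8.5,"offset":[0,0,0],"dr":[0,0,0]},{"hand":8.5,"offset":[0,0,0],"dr":[0,0,0]},{"hand":8.5,"offset":[0,0,-1.5],"dr":[0,0,0]},{"hand":8.5,"offset":[0,0,-3],"dr":[0,0,0]},{"hand":8.5,"offset":[0,0,-4],"dr":[0,0,0]},{"hand":8.5,"offset":[0,0,-4],"dr":[0,0,0]},{"hand":8.5,"offset":[0,0,-3],"dr":[0,0,0]}]}}

```text
time: 17.3
eef_pos: [0.4514, -0.3115, 0.1936]
tcp_rot: [-3.141, 0.001, 2.607]
wrist_force: [0.9, 0.1, -0.2]
gripper_width: 0.0849
grasp_force: 0.0
```

```bash
python3 -c "
import st
from h import *
plan(.668,-.137,.17,56)"
```

```text
long 193 0.0495 (array([ 665.4, -137.4]), array([148.6,  60. ]), -30.6)
med 456 0.0934 (array([ 668.6, -139. ]), array([104.8,  56.1]), -34.0)
r 206 0.0478 (array([481.4, 322.1]), array([43.1, 40.3]), -61.9)
sqT 294 0.0411 (array([ 450.8, -309.6]), array([54.3, 54. ]), -30.8)
t 17.35 pos [ 0.4534 -0.3131  0.1977] phi 59.4 | dr [0.01 0.44 3.35] off [-7.95 26.6   2.77] | w 0.085 F [ 0.6 -0.3  2.9]
```

Request:
{"name": "servo_tool", "arguments": {"commands": [{"hand":8.5,"offset":[0,0,0],"dr":[0,0.2,3.4]},{"hand":8.5,"offset":[-1.0,3.33,0.3],"dr":[0,0,0]},{"hand":8.5,"offset":[-1.0,3.33,0.3],"dr":[0,0,0]},{"hand":8.5,"offset":[-1.0,3.33,0.3],"dr":[0,0,0]},{"hand":8.5,"offset":[-1.0,3.33,0.3],"dr":[0,0,0]},{"hand":8.5,"offset":[-1.0,3.33,0.3],"dr":[0,0,0]},{"hand":8.5,"offset":[-1.0,3.33,0.3],"dr":[0,0,0]},{"hand":8.5,"offset":[-1.0,3.33,0.3],"dr":[0,0,0]},{"hand":8.5,"offset":[-1.0,3.33,0.3],"dr":[0,0,0]},{"hand":8.5,"offset":[0,0,0],"dr":[0,0,0]},{"hand":8.5,"offset":[0,0,0],"dr":[0,0,0]},{"hand":8.5,"offset":[0,0,0],"dr":[0,0,0]}]}}

```text
time: 18.55
eef_pos: [0.6653, -0.1362, 0.166]
tcp_rot: [-3.14, -0.005, 2.547]
wrist_force: [0.1, 1.1, -0.5]
gripper_width: 0.0853
grasp_force: 0.0
```

```bash
python3 -c "
from h import *
plan(.668,-.138,.087,56)"
```

```text
t 18.55 pos [ 0.6653 -0.1362  0.166 ] phi 55.9 | dr [-0.11 -0.28 -0.08] off [-0.33 -0.    7.9 ] | w 0.0853 F [ 0.1  1.1 -0.5]
```

Request:
{"name": "servo_tool", "arguments": {"commands": [{"hand":8.5,"offset":[-0.3,0,1.5],"dr":[-0.1,-0.25,0]},{"hand":8.5,"offset":[0,0,2.5],"dr":[0,0,0]},{"hand":8.5,"offset":[0,0,2.0],"dr":[0,0,0]},{"hand":8.5,"offset":[0,0,1.5],"dr":[0,0,0]},{"hand":8.5,"offset":[0,0,0.4],"dr":[0,0,0]},{"hand":8.5,"offset":[0,0,0],"dr":[0,0,0]},{"hand":8.5,"offset":[0,0,0],"dr":[0,0,0]},{"hand":8.5,"offset":[0,0,0],"dr":[0,0,0]}]}}

```text
time: 19.35
eef_pos: [0.6694, -0.1365, 0.0876]
tcp_rot: [3.14, 0.001, 2.548]
wrist_force: [0.5, 0.2, -0.2]
gripper_width: 0.0851
grasp_force: 0.0
```

```bash
python3 -c "
from h import *
plan(.668,-.138,.087,56)"
```

```text
t 19.35 pos [ 0.6694 -0.1365  0.0876] phi 56.0 | dr [0.09 0.06 0.01] off [ 0.03 -0.2   0.06] | w 0.0851 F [ 0.5  0.2 -0.2]
```

Request:
{"name": "servo_tool", "arguments": {"commands": [{"hand":8.5,"offset":[0,-0.15,0.05],"dr":[0.1,0,0]},{"hand":8.5,"offset":[0,0,0],"dr":[0,0,0]},{"hand":5.0,"offset":[0,0,0],"dr":[0,0,0]},{"hand":5.0,"offset":[0,0,0],"dr":[0,0,0]},{"hand":5.0,"offset":[0,0,0],"dr":[0,0,0]},{"hand":5.0,"offset":[0,0,0],"dr":[0,0,0]},{"hand":5.0,"offset":[0,0,0],"dr":[0,0,0]},{"hand":5.0,"offset":[0,0,0],"dr":[0,0,0]},{"hand":5.0,"offset":[0,0,0],"dr":[0,0,0]}], "grip_force": 60}}

```text
time: 20.25
eef_pos: [0.6681, -0.1375, 0.0863]
tcp_rot: [-3.141, -0.0, 2.548]
wrist_force: [0.4, 0.4, 5.7]
gripper_width: 0.0551
grasp_force: 65.5
```

```bash
python3 -c "
from h import *
plan(.655,.161,.15,79.1)"
```

```text
t 20.25 pos [ 0.6681 -0.1375  0.0863] phi 56.0 | dr [-3.000e-02 -1.000e-02 -2.309e+01] off [ 6.93 29.07 -6.37] | w 0.0551 F [0.4 0.4 5.7]
```

Request:
{"name": "servo_tool", "arguments": {"commands": [{"hand":5.0,"offset":[0,0,-1.0],"dr":[0,0,0]},{"hand":5.0,"offset":[0,0,-2.0],"dr":[0,0,0]},{"hand":5.0,"offset":[0,0,-2.0],"dr":[0,0,-5.8]},{"hand":5.0,"offset":[0,0,-1.4],"dr":[0,0,-5.8]},{"hand":5.0,"offset":[0,0,0],"dr":[0,0,-5.8]},{"hand":5.0,"offset":[0,0,0],"dr":[0,0,-5.7]},{"hand":5.0,"offset":[0.4,1.6,0],"dr":[0,0,0]},{"hand":5.0,"offset":[0.8,3.3,0],"dr":[0,0,0]},{"hand":5.0,"offset":[0.8,3.3,0],"dr":[0,0,0]},{"hand":5.0,"offset":[0.8,3.3,0],"dr":[0,0,0]},{"hand":5.0,"offset":[0.8,3.3,0],"dr":[0,0,0]},{"hand":5.0,"offset":[0.8,3.3,0],"dr":[0,0,0]}]}}

```text
time: 21.45
eef_pos: [0.6577, 0.0516, 0.1496]
tcp_rot: [-3.141, -0.002, 2.95]
wrist_force: [0.8, 0.8, -1.1]
gripper_width: 0.0549
grasp_force: 64.8
```

Request:
{"name": "servo_tool", "arguments": {"commands": [{"hand":5.0,"offset":[0.8,3.3,0],"dr":[0,0,0]},{"hand":5.0,"offset":[0.8,3.3,0],"dr":[0,0,0]},{"hand":5.0,"offset":[0.7,3.2,0],"dr":[0,0,0]},{"hand":5.0,"offset":[0.2,1.2,0],"dr":[0,0,0]},{"hand":5.0,"offset":[0,0,0],"dr":[0,0,0]},{"hand":5.0,"offset":[0,0,0],"dr":[0,0,0]},{"hand":5.0,"offset":[0,0,0],"dr":[0,0,0]},{"hand":5.0,"offset":[0,0,0],"dr":[0,0,0]}]}}

```text
time: 22.25
eef_pos: [0.6552, 0.1592, 0.1499]
tcp_rot: [-3.14, -0.001, 2.948]
wrist_force: [-1.4, 0.0, -2.3]
gripper_width: 0.0552
grasp_force: 64.8
```

```bash
python3 -c "
from h import *
plan(.655,.161,.043,79.1)
import tr"
```

```text
t 22.25 pos [0.6552 0.1592 0.1499] phi 78.9 | dr [-0.09 -0.05 -0.16] off [ 0.06  0.18 10.69] | w 0.0552 F [-1.4  0.  -2.3]
(120, 116, 125, 184) (array([655.6,  42.7]), array([141.4,  97.2]), 7.7)
(265, 73, 250, 199) (array([637.1, 218. ]), array([192.1, 119.1]), 38.8)
```

Request:
{"name": "servo_tool", "arguments": {"commands": [{"hand":5.0,"offset":[0,0.15,1.5],"dr":[-0.1,0,-0.1]},{"hand":5.0,"offset":[0,0,2.5],"dr":[0,0,0]},{"hand":5.0,"offset":[0,0,2.5],"dr":[0,0,0]},{"hand":5.0,"offset":[0,0,2.0],"dr":[0,0,0]},{"hand":5.0,"offset":[0,0,1.0],"dr":[0,0,0]},{"hand":5.0,"offset":[0,0,0.7],"dr":[0,0,0]},{"hand":5.0,"offset":[0,0,0],"dr":[0,0,0]},{"hand":5.0,"offset":[0,0,0],"dr":[0,0,0]},{"hand":5.0,"offset":[0,0,0],"dr":[0,0,0]}]}}

```text
time: 23.2
eef_pos: [0.656, 0.1631, 0.049]
tcp_rot: [3.14, 0.001, 2.953]
wrist_force: [-0.7, -0.3, -2.0]
gripper_width: 0.0549
grasp_force: 64.8
```

```bash
python3 -c "
from h import *
plan(.655,.161,.039,79.1)"
```

```text
t 23.2 pos [0.656  0.1631 0.049 ] phi 79.2 | dr [0.12 0.04 0.11] off [ 0.06 -0.22  1.  ] | w 0.0549 F [-0.7 -0.3 -2. ]
```

Request:
{"name": "servo_tool", "arguments": {"commands": [{"hand":5.0,"offset":[0,-0.2,0.5],"dr":[0.1,0,0]},{"hand":5.0,"offset":[0,0,0.3],"dr":[0,0,0]},{"hand":5.0,"offset":[0,0,0.15],"dr":[0,0,0]},{"hand":5.0,"offset":[0,0,0],"dr":[0,0,0]},{"hand":5.0,"offset":[0,0,0],"dr":[0,0,0]},{"hand":5.0,"offset":[0,0,0],"dr":[0,0,0]}]}}

```text
time: 23.8
eef_pos: [0.6549, 0.1607, 0.0393]
tcp_rot: [-3.141, -0.001, 2.953]
wrist_force: [-3.1, -0.6, 7.3]
gripper_width: 0.0548
grasp_force: 65.8
```

```bash
python3 -c "
from h import *
plan(.655,.161,.039,79.1)"
```

```text
t 23.8 pos [0.6549 0.1607 0.0393] phi 79.2 | dr [-0.04 -0.06  0.1 ] off [-0.    0.04  0.03] | w 0.0548 F [-3.1 -0.6  7.3]
```

Request:
{"name": "servo_tool", "arguments": {"commands": [{"hand":8.5,"offset":[0,0,0],"dr":[0,0,0]},{"hand":8.5,"offset":[0,0,0],"dr":[0,0,0]},{"hand":8.5,"offset":[0,0,0],"dr":[0,0,0]},{"hand":8.5,"offset":[0,0,0],"dr":[0,0,0]},{"hand":8.5,"offset":[0,0,0],"dr":[0,0,0]},{"hand":8.5,"offset":[0,0,-1.5],"dr":[0,0,0]},{"hand":8.5,"offset":[0,0,-3],"dr":[0,0,0]},{"hand":8.5,"offset":[0,0,-3.5],"dr":[0,0,0]},{"hand":8.5,"offset":[0,0,-3],"dr":[0,0,0]},{"hand":8.5,"offset":[0,0,0],"dr":[0,0,0]}]}}

```text
time: 24.8
eef_pos: [0.6584, 0.1615, 0.1547]
tcp_rot: [3.138, 0.008, 2.953]
wrist_force: [0.6, 0.8, 0.7]
gripper_width: 0.085
grasp_force: 0.0
```

```bash
python3 -c "
import st
from h import *
plan(.666,-.136,.14,59.2)"
```

```text
long 752 0.0483 (array([ 666.4, -135.4]), array([149.2,  55.9]), -30.6)
sqT 306 0.0413 (array([ 450.8, -309.8]), array([55.2, 54.9]), 59.6)
medT 347 0.0459 (array([655.5, 160.6]), array([100.9,  56.7]), -10.1)
t 24.85 pos [0.6569 0.1613 0.1521] phi 79.2 | dr [ 0.17  0.21 20.  ] off [-16.01 -25.07   1.21] | w 0.0849 F [-0.2  1.6  0.2]
```

Request:
{"name": "servo_tool", "arguments": {"commands": [{"hand":8.5,"offset":[0,0,0],"dr":[0,0,6.6]},{"hand":8.5,"offset":[0,0,0],"dr":[0,0,6.6]},{"hand":8.5,"offset":[0,0,0],"dr":[0,0,6.6]},{"hand":8.5,"offset":[-2.0,-3.13,0.1],"dr":[0,0,0]},{"hand":8.5,"offset":[-2.0,-3.13,0.1],"dr":[0,0,0]},{"hand":8.5,"offset":[-2.0,-3.13,0.1],"dr":[0,0,0]},{"hand":8.5,"offset":[-2.0,-3.13,0.1],"dr":[0,0,0]},{"hand":8.5,"offset":[-2.0,-3.13,0.1],"dr":[0,0,0]},{"hand":8.5,"offset":[-2.0,-3.13,0.1],"dr":[0,0,0]},{"hand":8.5,"offset":[-2.0,-3.13,0.1],"dr":[0,0,0]},{"hand":8.5,"offset":[-2.0,-3.13,0.1],"dr":[0,0,0]},{"hand":8.5,"offset":[0,0,0],"dr":[0,0,0]}]}}

```text
time: 26.05
eef_pos: [0.6633, -0.1445, 0.1402]
tcp_rot: [-3.136, 0.001, 2.599]
wrist_force: [0.7, -1.1, 0.7]
gripper_width: 0.0846
grasp_force: 0.0
```

Request:
{"name": "servo_tool", "arguments": {"commands": [{"hand":8.5,"offset":[0,0,0],"dr":[0,0,0]},{"hand":8.5,"offset":[0,0,0],"dr":[0,0,0]},{"hand":8.5,"offset":[0,0,0],"dr":[0,0,0]}]}}

```text
time: 26.35
eef_pos: [0.6654, -0.1339, 0.1402]
tcp_rot: [-3.142, -0.002, 2.61]
wrist_force: [0.5, 0.5, -0.1]
gripper_width: 0.085
grasp_force: 0.0
```

```bash
python3 -c "
from h import *
plan(.666,-.1355,.04,59.4)"
```

```text
t 26.35 pos [ 0.6654 -0.1339  0.1402] phi 59.6 | dr [-0.   -0.1   0.15] off [-0.14 -0.11 10.02] | w 0.085 F [ 0.5  0.5 -0.1]
```

Request:
{"name": "servo_tool", "arguments": {"commands": [{"hand":8.5,"offset":[-0.14,-0.1,1.5],"dr":[0,-0.1,0.1]},{"hand":8.5,"offset":[0,0,2.5],"dr":[0,0,0]},{"hand":8.5,"offset":[0,0,2.5],"dr":[0,0,0]},{"hand":8.5,"offset":[0,0,2.0],"dr":[0,0,0]},{"hand":8.5,"offset":[0,0,1.1],"dr":[0,0,0]},{"hand":8.5,"offset":[0,0,0.4],"dr":[0,0,0]},{"hand":8.5,"offset":[0,0,0],"dr":[0,0,0]},{"hand":8.5,"offset":[0,0,0],"dr":[0,0,0]},{"hand":8.5,"offset":[0,0,0],"dr":[0,0,0]}]}}

```text
time: 27.25
eef_pos: [0.6668, -0.1379, 0.0416]
tcp_rot: [-3.141, 0.003, 2.606]
wrist_force: [0.5, -0.1, -0.6]
gripper_width: 0.085
grasp_force: 0.0
```

```bash
python3 -c "
from h import *
plan(.666,-.1355,.04,59.4)"
```

```text
t 27.25 pos [ 0.6668 -0.1379  0.0416] phi 59.3 | dr [-0.01  0.16 -0.09] off [0.19 0.17 0.16] | w 0.085 F [ 0.5 -0.1 -0.6]
```

Request:
{"name": "servo_tool", "arguments": {"commands": [{"hand":8.5,"offset":[0.1,0.15,0.1],"dr":[0,0.16,0]},{"hand":8.5,"offset":[0,0,0],"dr":[0,0,0]},{"hand":5.0,"offset":[0,0,0],"dr":[0,0,0]},{"hand":5.0,"offset":[0,0,0],"dr":[0,0,0]},{"hand":5.0,"offset":[0,0,0],"dr":[0,0,0]},{"hand":5.0,"offset":[0,0,0],"dr":[0,0,0]},{"hand":5.0,"offset":[0,0,0],"dr":[0,0,0]},{"hand":5.0,"offset":[0,0,0],"dr":[0,0,0]},{"hand":5.0,"offset":[0,0,0],"dr":[0,0,0]}]}}

```text
time: 28.15
eef_pos: [0.6662, -0.136, 0.0399]
tcp_rot: [-3.141, -0.001, 2.606]
wrist_force: [-0.7, -0.6, 5.7]
gripper_width: 0.0549
grasp_force: 65.4
```

```bash
python3 -c "
from h import *
plan(.4433,-.005,.15,17.7)"
```

```text
t 28.15 pos [ 0.6662 -0.136   0.0399] phi 59.3 | dr [-0.06 -0.05 41.61] off [ 19.26 -17.25 -11.01] | w 0.0549 F [-0.7 -0.6  5.7]
```

Request:
{"name": "servo_tool", "arguments": {"commands": [{"hand":5.0,"offset":[0,0,-1.0],"dr":[0,0,0]},{"hand":5.0,"offset":[0,0,-2.0],"dr":[0,0,3.0]},{"hand":5.0,"offset":[0,0,-2.5],"dr":[0,0,6.0]},{"hand":5.0,"offset":[0,0,-2.5],"dr":[0,0,6.0]},{"hand":5.0,"offset":[0,0,-2.0],"dr":[0,0,6.0]},{"hand":5.0,"offset":[0,0,-1.0],"dr":[0,0,6.0]},{"hand":5.0,"offset":[0,0,0],"dr":[0,0,6.0]},{"hand":5.0,"offset":[0,0,0],"dr":[0,0,6.0]},{"hand":5.0,"offset":[0,0,0],"dr":[0,0,2.6]},{"hand":5.0,"offset":[0,0,0],"dr":[0,0,0]},{"hand":5.0,"offset":[1.2,-1.08,0],"dr":[0,0,0]},{"hand":5.0,"offset":[2.4,-2.15,0],"dr":[0,0,0]}]}}

```text
time: 29.35
eef_pos: [0.6249, -0.1126, 0.1495]
tcp_rot: [-3.141, 0.001, 1.88]
wrist_force: [0.4, 0.3, -2.0]
gripper_width: 0.0549
grasp_force: 64.6
```

Request:
{"name": "servo_tool", "arguments": {"commands": [{"hand":5.0,"offset":[2.4,-2.15,0],"dr":[0,0,0]},{"hand":5.0,"offset":[2.4,-2.15,0],"dr":[0,0,0]},{"hand":5.0,"offset":[2.4,-2.15,0],"dr":[0,0,0]},{"hand":5.0,"offset":[2.4,-2.15,0],"dr":[0,0,0]},{"hand":5.0,"offset":[2.4,-2.15,0],"dr":[0,0,0]},{"hand":5.0,"offset":[2.4,-2.15,0],"dr":[0,0,0]},{"hand":5.0,"offset":[1.26,-1.12,0],"dr":[0,0,0]},{"hand":5.0,"offset":[0,0,0],"dr":[0,0,0]},{"hand":5.0,"offset":[0,0,0],"dr":[0,0,0]},{"hand":5.0,"offset":[0,0,0],"dr":[0,0,0]},{"hand":5.0,"offset":[0,0,0],"dr":[0,0,0]}]}}

```text
time: 30.45
eef_pos: [0.4442, -0.0055, 0.1501]
tcp_rot: [-3.141, -0.0, 1.879]
wrist_force: [-0.7, -0.2, -2.2]
gripper_width: 0.0551
grasp_force: 64.7
```

```bash
python3 -c "
from h import *
plan(.4433,-.005,.047,17.7)"
```

```text
t 30.45 pos [ 0.4442 -0.0055  0.1501] phi 17.7 | dr [-0.06 -0.   -0.02] off [ 0.08 -0.06 10.31] | w 0.0551 F [-0.7 -0.2 -2.2]
```

Request:
{"name": "servo_tool", "arguments": {"commands": [{"hand":5.0,"offset":[0.05,-0.05,1.5],"dr":[0,0,0]},{"hand":5.0,"offset":[0,0,2.5],"dr":[0,0,0]},{"hand":5.0,"offset":[0,0,2.5],"dr":[0,0,0]},{"hand":5.0,"offset":[0,0,2.0],"dr":[0,0,0]},{"hand":5.0,"offset":[0,0,1.0],"dr":[0,0,0]},{"hand":5.0,"offset":[0,0,0.5],"dr":[0,0,0]},{"hand":5.0,"offset":[0,0,0],"dr":[0,0,0]},{"hand":5.0,"offset":[0,0,0],"dr":[0,0,0]},{"hand":5.0,"offset":[0,0,0],"dr":[0,0,0]}]}}

```text
time: 31.35
eef_pos: [0.443, -0.0045, 0.0506]
tcp_rot: [-3.141, -0.0, 1.88]
wrist_force: [-0.0, 0.3, -1.7]
gripper_width: 0.0548
grasp_force: 64.7
```

```bash
python3 -c "
from h import *
plan(.4433,-.005,.043,17.7)"
```

```text
t 31.35 pos [ 0.443  -0.0045  0.0506] phi 17.7 | dr [-0.02 -0.03  0.02] off [-0.06  0.01  0.76] | w 0.0548 F [-0.   0.3 -1.7]
```

Request:
{"name": "servo_tool", "arguments": {"commands": [{"hand":5.0,"offset":[0,0,0.4],"dr":[0,0,0]},{"hand":5.0,"offset":[0,0,0.25],"dr":[0,0,0]},{"hand":5.0,"offset":[0,0,0.1],"dr":[0,0,0]},{"hand":5.0,"offset":[0,0,0],"dr":[0,0,0]},{"hand":5.0,"offset":[0,0,0],"dr":[0,0,0]},{"hand":5.0,"offset":[0,0,0],"dr":[0,0,0]}]}}

```text
time: 31.95
eef_pos: [0.4423, -0.0044, 0.0427]
tcp_rot: [-3.14, -0.001, 1.88]
wrist_force: [-2.0, 0.4, 5.2]
gripper_width: 0.0551
grasp_force: 65.5
```

```bash
python3 -c "
from h import *
plan(.4433,-.005,.043,17.7)"
```

```text
t 31.95 pos [ 0.4423 -0.0044  0.0427] phi 17.7 | dr [-0.1  -0.08  0.02] off [-0.08  0.08 -0.03] | w 0.0551 F [-2.   0.4  5.2]
```

Seated; release, rise and pull away to clear the view.

Request:
{"name": "servo_tool", "arguments": {"commands": [{"hand":8.5,"offset":[0,0,0],"dr":[0,0,0]},{"hand":8.5,"offset":[0,0,0],"dr":[0,0,0]},{"hand":8.5,"offset":[0,0,0],"dr":[0,0,0]},{"hand":8.5,"offset":[0,0,0],"dr":[0,0,0]},{"hand":8.5,"offset":[0,0,0],"dr":[0,0,0]},{"hand":8.5,"offset":[0,0,-1.5],"dr":[0,0,0]},{"hand":8.5,"offset":[0,0,-3],"dr":[0,0,0]},{"hand":8.5,"offset":[0,0,-4],"dr":[0,0,0]},{"hand":8.5,"offset":[0,0,-4],"dr":[0,0,0]},{"hand":8.5,"offset":[0,0,-3],"dr":[0,0,0]}]}}

```text
time: 32.95
eef_pos: [0.4429, -0.0047, 0.1994]
tcp_rot: [-3.141, -0.001, 1.879]
wrist_force: [0.4, 0.6, 0.2]
gripper_width: 0.085
grasp_force: 0.0
```

Request:
{"name": "servo_tool", "arguments": {"commands": [{"hand":8.5,"offset":[0,3,0],"dr":[0,0,0]},{"hand":8.5,"offset":[0,4,0],"dr":[0,0,0]},{"hand":8.5,"offset":[0,4,0],"dr":[0,0,0]},{"hand":8.5,"offset":[0,4,0],"dr":[0,0,0]},{"hand":8.5,"offset":[0,4,0],"dr":[0,0,0]},{"hand":8.5,"offset":[0,0,0],"dr":[0,0,0]},{"hand":8.5,"offset":[0,0,0],"dr":[0,0,0]},{"hand":8.5,"offset":[0,0,0],"dr":[0,0,0]},{"hand":8.5,"offset":[0,0,0],"dr":[0,0,0]}]}}

```text
time: 33.85
eef_pos: [0.6227, 0.0526, 0.1971]
tcp_rot: [-3.139, -0.001, 1.879]
wrist_force: [0.3, 0.5, 0.5]
gripper_width: 0.0852
grasp_force: 0.0
```

```bash
python3 -c "
import st
from h import *
p,d=viewer.get_image('side');cv2.imwrite('pics/side_end.png',p)"
```

```text
sqT 313 0.0413 (array([ 450.9, -310.2]), array([55.5, 54.8]), 59.5)
longT 628 0.0512 (array([440.5,  -6.1]), array([144.2,  52.6]), -72.0)
```

View pics/side_end.png

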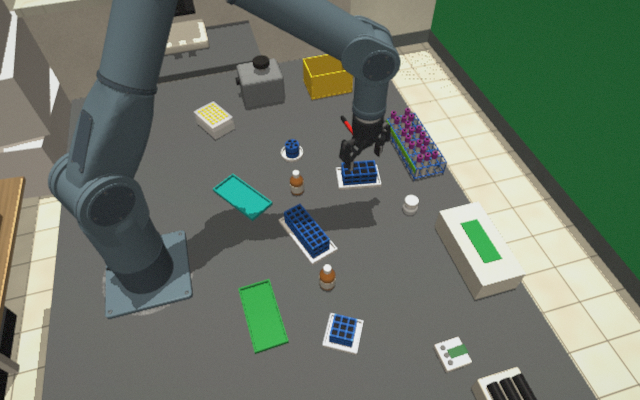

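The side view shows all four racks flat in their trays: round (291,149), medium (359,173), long (307,231) and square (343,331). Both bottles, at (296,183) and (327,277), are still standing.

```bash
python3 -c "
from cell import ticket
print(ticket.sign_off())"
```

```text
the job is handed in; nothing more can be done
None
```

All four racks were set flat in their matching white trays, both bottles look upright and in place in the last picture, and the job was handed in at about 34 s; the sign-off gave no verdict.

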